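# Return a loose tin to the food-bank tin rack

## Robot

A 6-joint arm with a two-finger parallel gripper is mounted at the origin on the work surface. World frame = base frame: x ahead of the robot, y to its left, z up, the work surface at z = 0. Lengths are in m, angles in degrees, forces in N, time in s.
With the tool pointing down it reaches from about 0.2 to 0.875 m from the base axis. Payload 3.4 kg.
Tool frame: the origin (TCP) lies midway between the tips of the shut fingers; the grasp point (between the pads) lies manip.hold_point_z behind it (manip.hold_point_z is the distance from the TCP to the grasp point, in m); y points along the fingers, z is the direction in which the jaws open and shut, and the axes are right-handed (so a half turn about y gives the same grasp; the last joint's range is limited). The gripper opens to 94 mm and grips with 3 to 60 N. Pads are 16 mm wide; open, the fingers measure 119 mm over their backs; the gripper's body (75 mm by 177 mm) begins 78 mm behind the grasp point.
Start: joints at [69.213, 15.808, 86.224, -0, 77.962, -6.933], TCP at [0.138, 0.558, 0.205] pointing down, gripper open.
Joint ranges: [-165.64, 165.64], [-43.16, 119.46], [12.63, 154.43], [-67.54, 247.53], [6.08, 155.33], [-154.97, 154.97]. Speed limits (degrees/s): [147.25, 147.25, 180, 180, 180, 180].

## Interface

Orientations are given as [roll, pitch, yaw] about the fixed x, y, z axes, in that order (R = Rz(yaw) Ry(pitch) Rx(roll)).
In Python, from rig import manip gives the robot as it stands. The module is installed in compiled form; this text tells all that it offers.
- The arm moves only by the tool play_rows, never from a script. Its argument "steps" is one flat list of numbers, 7 for each row, row after row: the shift along the tool's x, y, z normalised to -1 to 1, where 1 is 0.4 m, then the turn, a rotation vector about the tool's x, y, z normalised to -1 to 1, where 1 is pi/2 rad, then the opening, from 0 (shut) to 1 (fully open). A call has 1 to 20 rows; each row is the pose to reach, as a shift and turn from the pose commanded when the call began, along the tool's axes at that moment; what a row does not reach only later rows make up. A row lasts 1/10 s, in which the tool goes at most 50 mm and 8.59 degrees, less where a joint would pass 70% of its speed; a pose out of reach is approached as far as the arm can. A call with a number of a shift or a turn outside -1 to 1 is refused whole. A call with a gripper value outside its range is refused whole. The fingers move at their own pace and stop on an object; "newtons" is the grip in N (left out, the last holds). Time passes only in rows, so rows that repeat a pose let the fingers close. It gives the time, the measured TCP pose, the force and the opening at its end, in the units of the state.
- manip.observe(): the state, without advancing time (a new reading comes with each control period).
- manip.read_camera(name): name is "side" or "top" or "wrist"; returns the picture (420x560x3 uint8, blue, green, red); there is no depth.
- manip.get_calibration(name): a dict with "K" (3x3 intrinsics, pixels), "R" (3x3) and "t" (3): a world point X has camera coordinates R X + t. Camera axes: x right, y down, z forward; pixel columns grow to the right and rows downward; lengths in m; the calibration is good to about 2 mm. A picture is of the moment at which its call begins: read the wrist's pose just before it. get_calibration takes no time and is no camera call; for the wrist camera it gives the pose at the moment of the call.
- manip.close_job(): hands the job in, once; it reports no verdict.
The state is a dict: "time_s": time; "joint_positions": joint angles; "joint_vel": joint speeds; "joint_efforts": joint torques, N m; "tcp_pos": TCP position; "eef_rot": TCP orientation; "wrist_force": force on the tool from outside, world axes, zero at the start; "torque": the same for the moment, N m; "finger_gap": opening from 0.0 (shut) to 1.0 (fully open).
Only numpy, scipy, OpenCV 4.12 (cv2) and the standard library are available. Lean on these libraries where they do the work, as an engineer would, in place of code of your own. Each camera call takes 0.05 s, during which the arm holds its last target.

## Task

A long slim tin has been left lying on its side on the packing table, where it rolls at a touch. Pick it up and put it back on its side in the empty tin rack, lying across the lane, lowering it to the lane floor before you let go, so that it ends at rest against the rack's front stop. Leave the short fat tin that also lies on the table where it is.

Things in the scene. Friction and masses are not known exactly. Their poses are not given: they have to be found in the camera images.
- long_tin: Long slim tin lying loose on the flat table, steel ends, blank paper sleeve; 50 mm diameter, 115 mm long, rigid, about 0.25 kg; rolls freely. Origin: its centre, 25 mm above the table; its y axis is its long axis (level), x and z turn as it rolls. Not the like tin standing upright farther back, nor the three like tins in the full rack.
- empty_rack: The empty one of two like fixed white sheet-metal racks (the other is full of tins). Origin: centre of underside; x along the lane, from front stop (-x end) to rear; y across; z up. Lane open above, 137 mm wide inside, x -85 (inner face of stop) to +82 (open rear). Wall tops 63 mm, stop top 46 mm above table; walls 5 mm thick. Floor slopes 7 degrees down to the stop, its top 24 mm high at x = 0.
- empty_rack_seat (a point): Where the long tin's centre comes to rest in the empty rack: against the front stop, mid-lane, at x -60, y 0, z 42 mm in the rack's frame; axes as the rack's. A tin laid across the lane (axis along y) rolls down to here by itself and stays; lying on the floor at x = 0 its centre is 49 mm above the table.
- short_tin: The short fat tin, also lying on its side on the table, same materials, 66 mm in diameter and 60 mm long, about 0.22 kg, at least 125 mm (centre to centre) from the long tin. Rolls freely; leave it where it lies. Origin at its centre, its own y axis is its long axis.

How it is judged (in metres and radians):
On the way:
1. the long tin, still held, is in the empty rack's lane near the floor (its centre at most 75 mm above the table, which is within about 20 to 30 mm of the floor) (x of long_tin in the frame of empty_rack between -0.085 and 0.085 m and y of long_tin in the frame of empty_rack between -0.03 and 0.03 m and z of long_tin in the frame of empty_rack below 0.075 m and contact force between the fingers and long_tin above 0.3 N).
At the end, for the whole second after the job is handed in: The long tin lies on its side in the empty rack, its centre within 12 mm of the resting place along the lane, 20 mm across it and 10 mm in height, its axis within 11 degrees of straight across the lane, at rest (under 20 mm/s) and released (x of long_tin in the frame of empty_rack_seat between -0.012 and 0.012 m and y of long_tin in the frame of empty_rack_seat between -0.02 and 0.02 m and z of long_tin in the frame of empty_rack_seat between -0.01 and 0.01 m and angle between the y axis of long_tin and the y axis of empty_rack, either way round below 0.2 rad and linear speed of long_tin below 0.02 m/s and contact force between the fingers and long_tin below 0.1 N); the robot touches nothing.
It fails at once if the short fat tin is moved more than 30 mm from where it lay (distance of short_tin from where it was at the start of the episode above 0.03 m).
It also fails if it takes over 38 s, if anything falls off the work surface, if the arm or the gripper's body presses on something with over 40 N, if the wrist force passes 120 N, or if a joint passes its speed limit or range.

## Working session

There is one attempt and no reset: what is moved stays moved. The work goes in short steps, Python scripts to look and compute and a tool call to move; the robot and the scene stay as the last step left them, time stands still between calls to the robot, and variables do not carry over. Pictures are saved under pics/ and viewed, and the job is handed in when it is done.

Besides the shell and the picture viewer there is one more tool, called in YAML: its name, and indented under it one key for each argument. play_rows: Moves the arm, as the interface text tells. Its arguments: {"type":"object","properties":{"steps":{"type":"array"},"newtons":{"type":"number"}},"required":["steps"]}

```bash
mkdir -p pics; python3 - <<'E'
from rig import manip
import cv2,numpy as np
s=manip.observe();print(s, manip.hold_point_z)
for n in ["side","top","wrist"]:
    c=manip.get_calibration(n);print(n,np.round(c["K"],1).tolist(),np.round(c["R"],4).tolist(),np.round(c["t"],4).tolist())
    cv2.imwrite(f"pics/{n}0.png",manip.read_camera(n))
E
```

```text
{'time_s': 0.0, 'joint_positions': array([ 6.92126726e+01,  1.58449338e+01,  8.62928317e+01,  6.96055376e-04,
        7.79620800e+01, -6.93187793e+00]), 'joint_vel': array([ 0.04548305,  0.03873693, -0.10867841, -0.05344737, -0.01797911,
       -0.05867827]), 'joint_efforts': array([-4.27250008e-03, -4.04582906e+01, -2.37226725e+01,  6.94559561e-02,
        3.44309304e-02, -1.52224447e-04]), 'tcp_pos': array([0.13749023, 0.55774789, 0.20464811]), 'eef_rot': array([-9.00990335e+01,  1.27257837e-02, -1.38556062e+01]), 'wrist_force': array([-0.24876336, -0.2332822 ,  0.05093702]), 'torque': array([ 0.03099428, -0.0203906 , -0.00123579]), 'finger_gap': 1.0022558925825447} 0.0188
side [[421.3, 0.0, 286.1], [0.0, 421.3, 211.0], [0.0, 0.0, 1.0]] [[-0.999, -0.0447, 0.0061], [-0.0318, 0.6028, -0.7973], [0.0319, -0.7967, -0.6036]] [0.5073, 0.081, 0.9674]
top [[384.2, 0.0, 276.8], [0.0, 384.2, 202.9], [0.0, 0.0, 1.0]] [[0.0251, -0.9995, -0.0198], [-0.9886, -0.0219, -0.1487], [0.1482, 0.0233, -0.9887]] [-0.0224, 0.5339, 0.7693]
wrist [[342.3, 0.0, 277.8], [0.0, 342.3, 209.9], [0.0, 0.0, 1.0]] [[0.2389, 0.971, -0.0019], [0.9461, -0.2323, 0.2258], [0.2188, -0.0557, -0.9742]] [-0.5741, -0.0246, 0.3899]
```

View pics/side0.png

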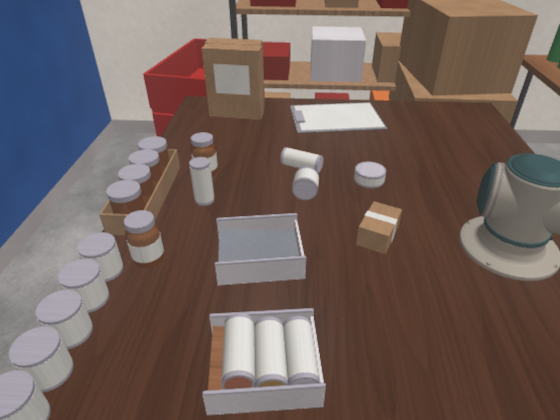

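View pics/top0.png

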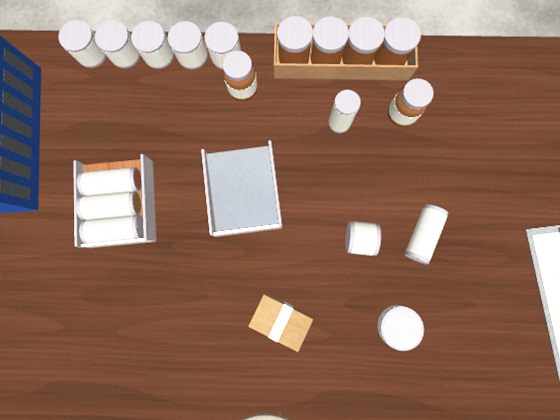

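View pics/wrist0.png

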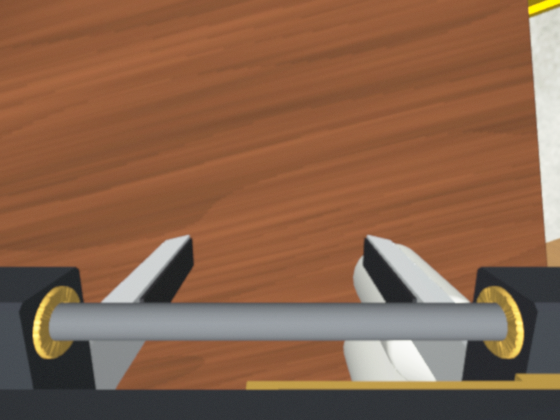

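The short tin is at top (363,239) and the long tin is at (427,234). The empty rack is at about (241,190) in the top view. Its stop is the edge toward the image bottom, and its rear (image top) is open. I'll crop both views to measure more precisely.

```bash
cat > h.py <<'E'
import numpy as np,cv2
from rig import manip
def ray(n,uv,z):
    c=manip.get_calibration(n);K,R,t=map(np.array,(c["K"],c["R"],c["t"]))
    C=-R.T@t; d=R.T@np.linalg.inv(K)@np.array([uv[0],uv[1],1.]); return C+d*(z-C[2])/d[2]
def proj(n,X):
    c=manip.get_calibration(n);K,R,t=map(np.array,(c["K"],c["R"],c["t"]))
    p=K@(R@np.array(X)+t);return p[:2]/p[2]
E
python3 - <<'E'
from h import *
t=cv2.imread('pics/top0.png');s=cv2.imread('pics/side0.png')
a=cv2.resize(t[135:245,190:300],None,fx=5,fy=5,interpolation=cv2.INTER_CUBIC)
cv2.imwrite('pics/t_rack.png',a)
cv2.imwrite('pics/s_rack.png',cv2.resize(s[205:290,205:315],None,fx=6,fy=6,interpolation=cv2.INTER_CUBIC))
for n,im,box in (("top",t,(335,195,460,275)),("side",s,(270,140,335,205))):
    x0,y0,x1,y1=box
    hsv=cv2.cvtColor(im,cv2.COLOR_BGR2HSV)[y0:y1,x0:x1]
    m=((hsv[...,1]<80)&(hsv[...,2]>90)).astype(np.uint8)
    k,l,st,ce=cv2.connectedComponentsWithStats(m)
    for i in range(1,k):
        if st[i,4]<100: continue
        cs,_=cv2.findContours((l==i).astype(np.uint8),cv2.RETR_EXTERNAL,cv2.CHAIN_APPROX_NONE)
        r=cv2.minAreaRect(cs[0]); print(n,st[i].tolist(),ce[i]+[x0,y0],r, np.array(cv2.boxPoints(r)+[x0,y0]).round(1).tolist())
        if n=="top":
            print([ray(n,p,0.025).round(4).tolist() for p in cv2.boxPoints(r)+[x0,y0]])
            print('c',ray(n,np.array(r[0])+[x0,y0],.03))
    cv2.imwrite(f'pics/{n}_tins.png',cv2.resize(im[y0:y1,x0:x1],None,fx=6,fy=6,interpolation=cv2.INTER_CUBIC))
E
```

```text
top [70, 9, 44, 61, 1541] [426.30045425 233.5697599 ] ((91.22708129882812, 38.2856330871582), (26.692623138427734, 59.40188217163086), 21.447736740112305) [[402.9, 256.0], [424.7, 200.8], [449.5, 210.5], [427.8, 265.8]]
[[0.4302, -0.2754, 0.025], [0.5481, -0.3241, 0.025], [0.5283, -0.3757, 0.025], [0.4113, -0.3262, 0.025]]
c [ 0.47844995 -0.32334957  0.03      ]
top [10, 26, 36, 35, 1122] [362.64438503 238.14973262] ((27.831684112548828, 43.18316650390625), (35.72183609008789, 32.83622741699219), 5.710593223571777) [[343.4, 252.7], [346.7, 220.1], [382.2, 223.6], [379.0, 256.3]]
[[0.434, -0.1516, 0.025], [0.5029, -0.1586, 0.025], [0.4971, -0.2335, 0.025], [0.4284, -0.2256, 0.025]]
c [ 0.46507662 -0.19135904  0.03      ]
side [10, 7, 44, 54, 1520] [303.13684211 171.23486842] ((28.40384292602539, 33.98076629638672), (43.93001174926758, 49.22514343261719), 11.309932708740234) [[272.0, 193.8], [281.7, 145.5], [324.8, 154.2], [315.1, 202.4]]
```

View pics/t_rack.png

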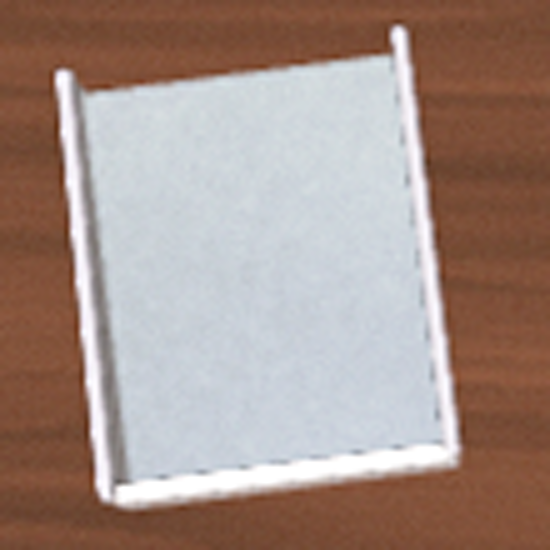

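View pics/s_rack.png

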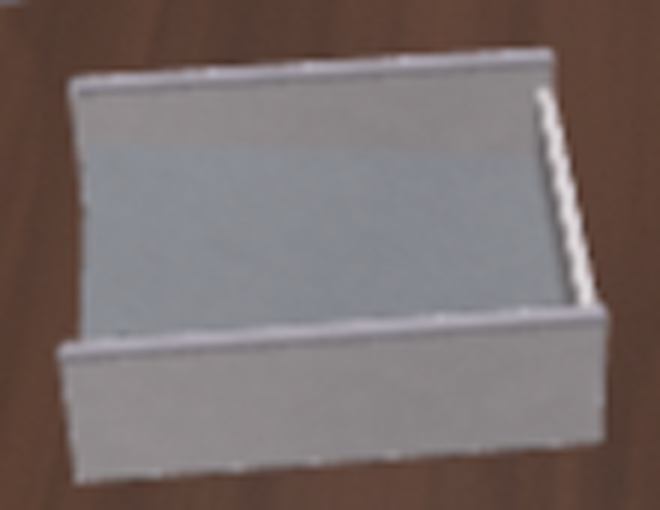

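View pics/top_tins.png

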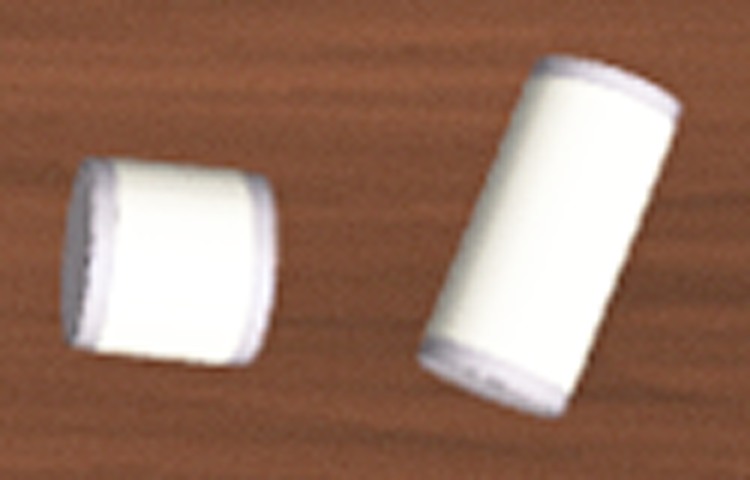

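View pics/side_tins.png

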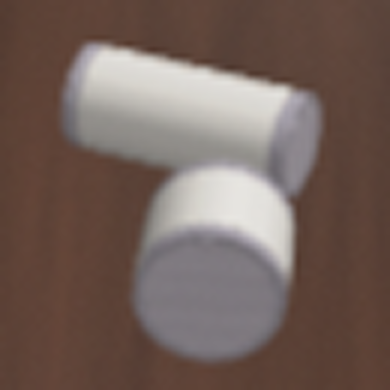

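```bash
python3 - <<'E'
from h import *
f=np.array([(545+682)/12+335,(62+106)/12+195])-.4;n=np.array([(418+571)/12+335,(355+402)/12+195])-.4
A=ray("top",f,.025);B=ray("top",n,.025);print(A,B,(A+B)/2,np.linalg.norm(A-B),np.degrees(np.arctan2(*(A-B)[1::-1])))
c=(A+B)/2;d=(A-B)/np.linalg.norm(A-B)*.0575
print('side ends',((proj("side",c+d)-[270,140])*6),((proj("side",c-d)-[270,140])*6))
# rack wall tops, z .063 (corners in t_rack, /5 + (190,135))
L=lambda p:np.array(p)/5+[190,135]-.4
P={k:ray("top",L(p),.063) for k,p in dict(rl=(65,72),fl=(106,500),rr=(400,30),fr=(456,452)).items()}
for k,v in P.items():print(k,v.round(4))
S=lambda p:np.array(p)/6+[205,205]-.4
Q={k:ray("side",S(p),.063) for k,p in dict(rl=(62,350),fl=(606,315),rr=(72,85),fr=(552,53)).items()}
for k,v in Q.items():print('side',k,v.round(4))
for P in(P,Q):
  w=(P['rl']-P['rr']);print(np.linalg.norm(w),np.linalg.norm(P['fl']-P['fr']),np.linalg.norm(P['rl']-P['fl']),np.linalg.norm(P['rr']-P['fr']),
   'mean',sum(P.values())/4)
  a=P['rl']-P['fl']+P['rr']-P['fr'];b=P['rl']-P['rr']+P['fl']-P['fr']
  print(np.degrees(np.arctan2(a[1],a[0])),np.degrees(np.arctan2(b[1],b[0]))-90)
E
```

```text
[ 0.53177913 -0.3492281   0.025     ] [ 0.42751675 -0.30447766  0.025     ] [ 0.47964794 -0.32685288  0.025     ] 0.11346032417193529 -23.2294862901928
side ends [78.64645341 88.3796513 ] [294.67819398 141.58056466]
rl [0.6416 0.1482 0.063 ]
fl [0.4629 0.1219 0.063 ]
rr [0.6625 0.0082 0.063 ]
fr [ 0.4857 -0.0195  0.063 ]
side rl [0.6415 0.1523 0.063 ]
side fl [0.4635 0.1266 0.063 ]
side rr [0.6629 0.0128 0.063 ]
side fr [ 0.485  -0.0162  0.063 ]
0.14158380051004213 0.1431656302623757 0.18063448561126366 0.17893902200050332 mean [0.56318583 0.06471419 0.063     ]
8.63651403809461 8.82334901621779
0.1411626670759673 0.14437917028333364 0.17987124301777802 0.18022684206279352 mean [0.56323111 0.06889662 0.063     ]
8.738582439198467 8.660216453796949
```

```bash
cat >> h.py <<'E'
from scipy.spatial.transform import Rotation as Ro
def delta(T,yaw,P=None,rpy=None):
    s=manip.observe();P=s['tcp_pos'] if P is None else P;rpy=s['eef_rot'] if rpy is None else rpy
    R=Ro.from_euler('xyz',rpy,degrees=True);G=Ro.from_euler('xyz',[-90,0,yaw],degrees=True)
    return (R.inv().apply(np.array(T)-P)/.4).round(3),((R.inv()*G).as_rotvec()/(np.pi/2)).round(3)
E
python3 -c "
from h import *
m=manip.observe()['tcp_pos'];print(m,delta((m+[.4796,-.3269,.16])/2,-18.5),delta([.4796,-.3269,.16],-23.2))"
```

```text
[0.13753495 0.55788523 0.20481905] (array([ 0.68 ,  0.057, -0.971]), array([ 0.001,  0.052, -0.   ])) (array([ 1.36 ,  0.114, -1.943]), array([ 0.001,  0.104, -0.   ]))
```

play_rows:
  steps: [0.68,0,-0.97,0,0.05,0,1,0.68,0,-0.97,0,0.05,0,1,0.68,0,-0.97,0,0.05,0,1,0.68,0,-0.97,0,0.05,0,1,0.68,0,-0.97,0,0.05,0,1,0.68,0,-0.97,0,0.05,0,1,0.68,0,-0.97,0,0.05,0,1,0.68,0,-0.97,0,0.05,0,1,0.68,0,-0.97,0,0.05,0,1,0.68,0,-0.97,0,0.05,0,1]

```text
time_s: 1.15
tcp_pos: [0.3095, 0.1133, 0.2055]
eef_rot: [-90.1, -0.1, -18.6]
wrist_force: [0.5, 0.3, -0.5]
finger_gap: 0.995
```

```bash
python3 -c "
from h import *
s=manip.observe();print(s['time_s'],s['tcp_pos'],s['eef_rot'],delta([.4796,-.3269,.16],-23.2))"
```

```text
1.15 [0.30946984 0.11327947 0.20554377] [-9.00502984e+01 -7.62706261e-02 -1.85588297e+01] (array([ 0.753,  0.116, -0.908]), array([0.001, 0.052, 0.001]))
```

play_rows:
  steps: [0.755,0.115,-0.91,0,0.052,0,1,0.755,0.115,-0.91,0,0.052,0,1,0.755,0.115,-0.91,0,0.052,0,1,0.755,0.115,-0.91,0,0.052,0,1,0.755,0.115,-0.91,0,0.052,0,1,0.755,0.115,-0.91,0,0.052,0,1,0.755,0.115,-0.91,0,0.052,0,1,0.755,0.115,-0.91,0,0.052,0,1,0.755,0.115,-0.91,0,0.052,0,1,0.755,0.115,-0.91,0,0.052,0,1,0.755,0.115,-0.91,0,0.052,0,1,0.755,0.115,-0.91,0,0.052,0,1]

```text
time_s: 2.35
tcp_pos: [0.4802, -0.3236, 0.1586]
eef_rot: [-89.9, 0.1, -23.1]
wrist_force: [-0.8, 0.1, 0.5]
finger_gap: 1.003
```

```bash
python3 -c "
from h import *
s=manip.observe();print(s['time_s'],s['tcp_pos'],s['eef_rot'])
im=manip.read_camera('wrist');cv2.imwrite('pics/w1.png',im)
c=np.array([.4796,-.3269,.025]);d=np.array([np.cos(np.radians(-23.2)),np.sin(np.radians(-23.2)),0])*.0575
print(proj('wrist',c),proj('wrist',c+d),proj('wrist',c-d))
cv2.imwrite('pics/s1.png',manip.read_camera('side'))
"
```

```text
2.35 [ 0.48024647 -0.32358052  0.1586242 ] [-89.9217066    0.13485732 -23.0826923 ]
[273.34680876 202.53667506] [273.31321092 260.38023428] [273.38322373 139.84300549]
```

View pics/w1.png

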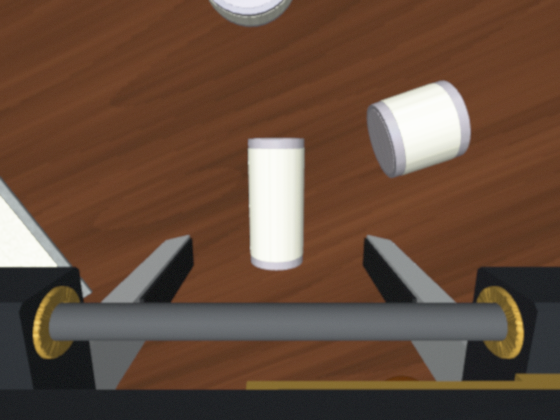

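View pics/s1.png

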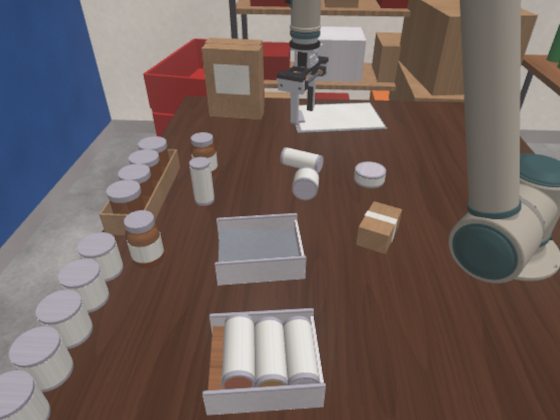

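The wrist view shows the tin upright in the image, centred at about (276,203) between the finger tips (mid column about 278). The yaw is right. I'll go part way down and check again.

play_rows:
  steps: [0,0.1,0,0,0,0,1,0,0.19,0,0,0,0,1,0,0.19,0,0,0,0,1,0,0.19,0,0,0,0,1]

```text
time_s: 2.85
tcp_pos: [0.4808, -0.323, 0.0841]
eef_rot: [-90.0, 0.0, -23.0]
wrist_force: [0.1, 0.7, -0.1]
finger_gap: 0.998
```

```bash
python3 -c "
from h import *
s=manip.observe();print(s['time_s'],s['tcp_pos'],s['eef_rot'])
im=manip.read_camera('wrist');cv2.imwrite('pics/w2.png',im)
for x in(-.0575,0,.0575):
  R=Ro.from_euler('xyz',s['eef_rot'],degrees=True);p=s['tcp_pos']+R.apply([x,0,0]);p[2]=.025
  print(x,proj('wrist',p))
"
```

```text
2.85 [ 0.48077441 -0.32300502  0.0841396 ] [-8.99798827e+01  2.55474188e-02 -2.29717042e+01]
-0.0575 [278.51227121 138.71940186]
0 [278.44308286 219.80889707]
0.0575 [278.38085418 292.74158041]
```

View pics/w2.png

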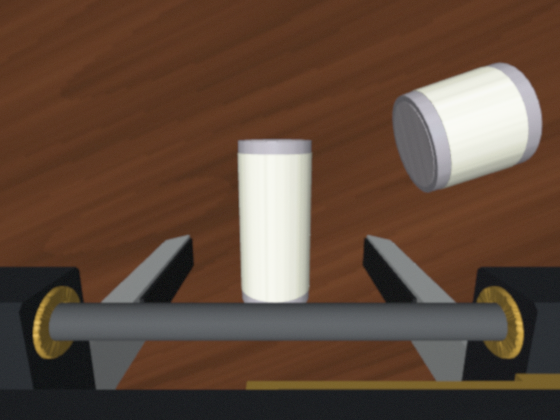

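play_rows:
  steps: [0,0,-0.006,0,0,0,1,0,0.06,-0.006,0,0,0,1,0,0.12,-0.006,0,0,0,1,0,0.16,-0.006,0,0,0,1,0,0.18,-0.006,0,0,0,1,0,0.18,-0.006,0,0,0,1,0,0.18,-0.006,0,0,0,0.4,0,0.18,-0.006,0,0,0,0.4,0,0.18,-0.006,0,0,0,0.4,0,0.18,-0.006,0,0,0,0.4,0,0.18,-0.006,0,0,0,0.4,0,0.18,-0.006,0,0,0,0.4]
  newtons: 20

```text
time_s: 4.1
tcp_pos: [0.4801, -0.3262, 0.0116]
eef_rot: [-90.0, -0.0, -23.0]
wrist_force: [-0.0, -0.9, -1.2]
finger_gap: 0.531
```

```bash
python3 -c "
from h import *
s=manip.observe();print(s['time_s'],s['tcp_pos'],s['eef_rot'],s['wrist_force'],s['finger_gap']*94)
"
```

```text
4.1 [ 0.48006317 -0.32622524  0.01158853] [-8.99850315e+01 -1.27406565e-02 -2.30417058e+01] [-0.01995827 -0.89994741 -1.22363786] 49.901548381002236
```

play_rows:
  steps: [0,-0.03,0,0,0,0,0.3,0,-0.1,0,0,0,0,0.3,0,-0.2,0,0,0,0,0.3,0,-0.3,0,0,0,0,0.3,0,-0.37,0,0,0,0,0.3,0,-0.37,0,0,0,0,0.3]
  newtons: 25

```text
time_s: 4.7
tcp_pos: [0.4822, -0.3282, 0.1644]
eef_rot: [-90.2, -0.5, -23.0]
wrist_force: [1.1, -0.6, -2.0]
finger_gap: 0.528
```

```bash
python3 -c "
from h import *
s=manip.observe();print(s['time_s'],s['tcp_pos'],s['eef_rot'],s['wrist_force'],s['finger_gap']*94)
cv2.imwrite('pics/w3.png',manip.read_camera('wrist'))
cv2.imwrite('pics/t3.png',manip.read_camera('top'))
a=np.radians(8.7);X=np.array([np.cos(a),np.sin(a),0]);c=np.array([.5632,.0668,0])
T=c-.030*X;T[2]=.16;print(T,delta(T,-81.3))
"
```

```text
4.7 [ 0.48221021 -0.32824386  0.16444189] [-90.17027202  -0.52753541 -23.0268606 ] [ 1.11955945 -0.60995278 -1.98862574] 49.67459881668054
[0.53354518 0.06226218 0.16      ] (array([-0.256, -0.001,  0.946]), array([-0.   ,  0.647,  0.   ]))
```

View pics/w3.png

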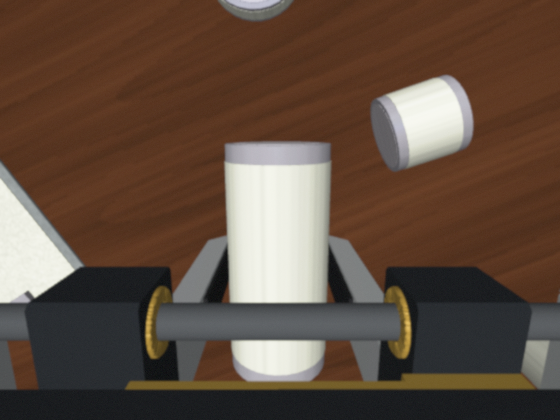

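View pics/t3.png

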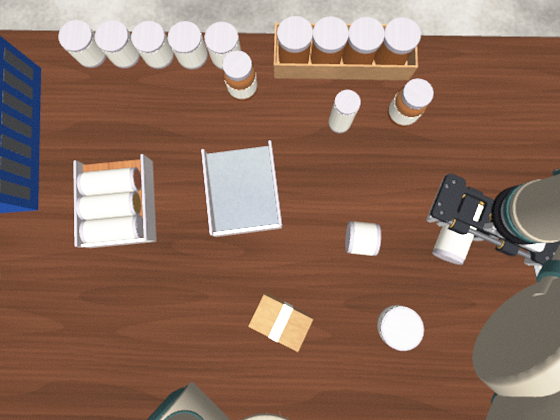

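```bash
python3 -c "
from h import *
s=manip.observe();R=Ro.from_euler('xyz',s['eef_rot'],degrees=True)
for y in(-.0384,-.0134,.0116):
  print(y,[proj('wrist',s['tcp_pos']+R.apply([x,y,0])).round(1).tolist() for x in(-.0575,.0575)])
"
```

```text
-0.0384 [[277.5, 147.8], [277.5, 389.9]]
-0.0134 [[277.6, 145.2], [277.5, 356.5]]
0.0116 [[277.6, 143.3], [277.6, 330.8]]
```

play_rows:
  steps: [-0.04,0,0.1,0,0.06,0,0.3,-0.26,0,0.945,0,0.647,0,0.3,-0.26,0,0.945,0,0.647,0,0.3,-0.26,0,0.945,0,0.647,0,0.3,-0.26,0,0.945,0,0.647,0,0.3,-0.26,0,0.945,0,0.647,0,0.3,-0.26,0,0.945,0,0.647,0,0.3,-0.26,0,0.945,0,0.647,0,0.3,-0.26,0,0.945,0,0.647,0,0.3,-0.26,0,0.945,0,0.647,0,0.3,-0.26,0,0.945,0,0.647,0,0.3,-0.26,0,0.945,0,0.647,0,0.3]

```text
time_s: 6.0
tcp_pos: [0.5312, 0.0612, 0.1582]
eef_rot: [-90.2, -0.0, -81.3]
wrist_force: [-0.2, 0.7, -1.6]
finger_gap: 0.524
```

```bash
python3 -c "
from h import *
s=manip.observe();print(s['time_s'],s['tcp_pos'],s['eef_rot'],s['wrist_force'],s['finger_gap']*94)
cv2.imwrite('pics/w4.png',manip.read_camera('wrist'))
cv2.imwrite('pics/s4.png',manip.read_camera('side'))
"
```

```text
6.0 [0.53120012 0.0611763  0.15819002] [-9.01606096e+01 -1.45491796e-02 -8.13009305e+01] [-0.24286948  0.6998742  -1.60572731] 49.209731897771206
```

View pics/w4.png

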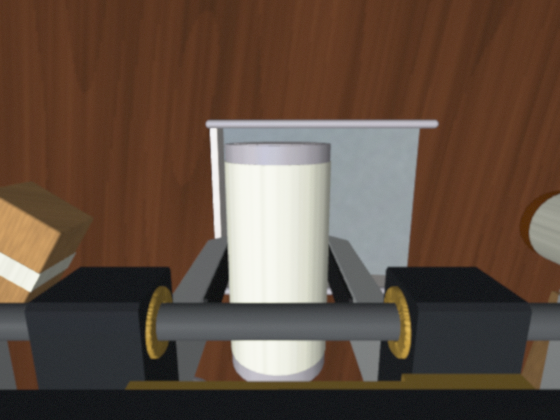

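View pics/s4.png

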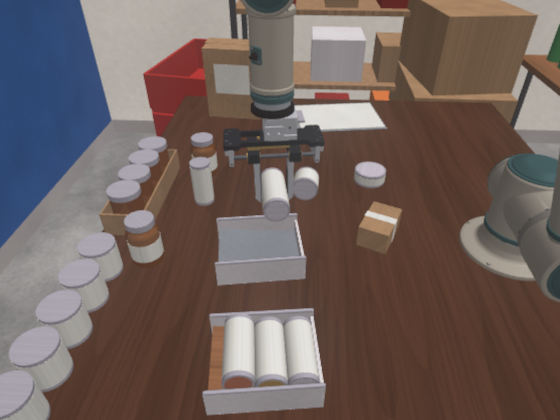

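```bash
python3 -c "
from h import *
w=cv2.imread('pics/w4.png');cv2.imwrite('pics/w4z.png',cv2.resize(w[110:310,195:450],None,fx=3,fy=3))
a=np.radians(8.7);X=np.array([np.cos(a),np.sin(a)]);Y=np.array([-X[1],X[0]])
c=np.array([.5632,.0668])
for n,uv,z in(('wallL',(220,124.5),.063),('wallR',(425,124),.063),('stop',(214,170),.046),('stop in',(220,170),.046),('wall2',(385,290),.063)):
  p=ray('wrist',uv,z)[:2];print(n,p,(p-c)@X,(p-c)@Y)
s=manip.observe();print((s['tcp_pos'][:2]-c)@X,(s['tcp_pos'][:2]-c)@Y)
"
```

```text
wallL [0.47716668 0.12271845] -0.07658513587552906 0.06828851433939288
wallR [0.63524233 0.14720104] 0.08337493294210933 0.06857875419263613
stop [0.47352929 0.08428456] -0.08599422129045285 0.030847046848740404
stop in [0.47859784 0.08505852] -0.08086691452374757 0.030845427554756815
wall2 [0.63547218 0.00500179] 0.06209295817616828 -0.07201910624789852
-0.03200843069709477 -0.0010412133050693708
```

View pics/w4z.png

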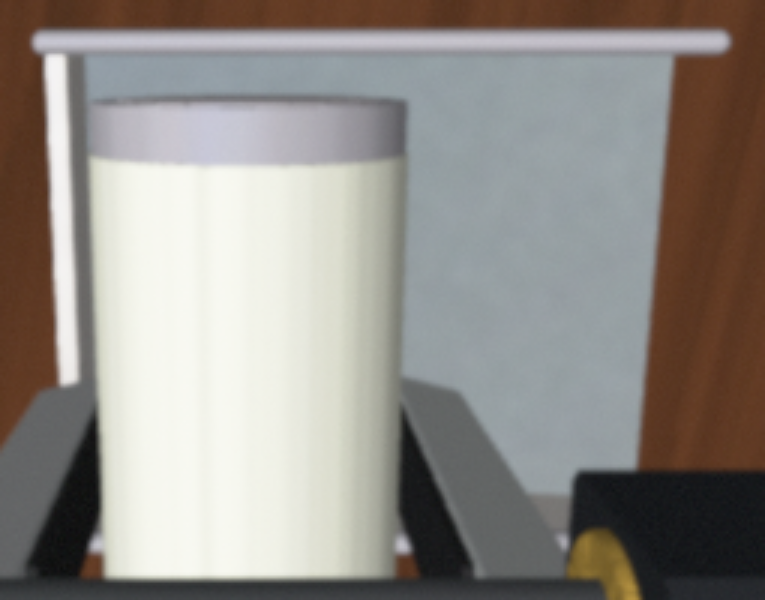

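The walls lie at +68 and −72 mm around my assumed mid-lane line, and the stop's inner face is at about −81 mm. The tin is therefore centred across the lane to within about 1 mm. I'll shift 5 mm to the rear and lower it.

play_rows:
  steps: [0,0,0.012,0,0,0,0.3,0,0.08,0.012,0,0,0,0.3,0,0.16,0.012,0,0,0,0.3,0,0.21,0.012,0,0,0,0.3,0,0.25,0.012,0,0,0,0.3,0,0.28,0.012,0,0,0,0.3,0,0.295,0.012,0,0,0,0.3,0,0.3,0.012,0,0,0,0.3,0,0.305,0.012,0,0,0,0.3,0,0.305,0.012,0,0,0,0.3]

```text
time_s: 7.1
tcp_pos: [0.5374, 0.063, 0.038]
eef_rot: [-89.9, -0.0, -81.3]
wrist_force: [0.4, 0.4, -2.4]
finger_gap: 0.526
```

```bash
python3 -c "
from h import *
s=manip.observe();print(s['time_s'],s['tcp_pos'],s['eef_rot'],s['wrist_force'],s['finger_gap']*94)
cv2.imwrite('pics/s5.png',cv2.resize(manip.read_camera('side')[150:300,180:340],None,fx=4,fy=4))
"
```

```text
7.1 [0.5374219  0.06295398 0.03796803] [-8.99304890e+01 -6.97670830e-03 -8.12634548e+01] [ 0.38740121  0.38206496 -2.36308577] 49.42908082220561
```

View pics/s5.png

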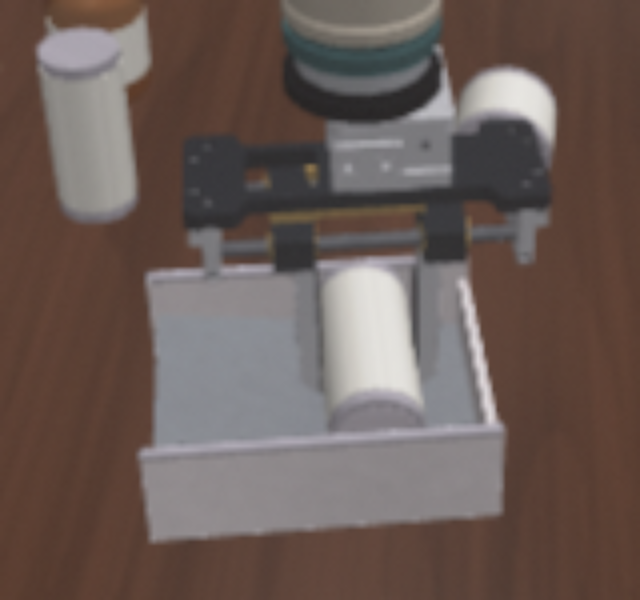

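The tin is in the lane between the walls, and its rear and front clearances look fine. I'll lower gently until the force shows contact.

play_rows:
  steps: [0,0.004,0,0,0,0,0.3,0,0.007,0,0,0,0,0.3,0,0.01,0,0,0,0,0.3,0,0.01,0,0,0,0,0.3]

```text
time_s: 7.55
tcp_pos: [0.5368, 0.063, 0.0333]
eef_rot: [-90.0, 0.0, -81.3]
wrist_force: [0.3, 0.2, -3.1]
finger_gap: 0.532
```

play_rows:
  steps: [0,0.002,0,0,0,0,0.3,0,0.005,0,0,0,0,0.3,0,0.005,0,0,0,0,0.3]

```text
time_s: 7.85
tcp_pos: [0.537, 0.063, 0.0323]
eef_rot: [-90.0, -0.0, -81.3]
wrist_force: [-1.5, 0.3, 4.0]
finger_gap: 0.527
```

The force rose from about −2.5 N to +4 N, so the tin is on the lane floor. I'll open partly, then lift straight up.

play_rows:
  steps: [0,0,0,0,0,0,0.56,0,0,0,0,0,0,0.6,0,0,0,0,0,0,0.64,0,0,0,0,0,0,0.68,0,0,0,0,0,0,0.7,0,0,0,0,0,0,0.7,0,0,0,0,0,0,0.7]

```text
time_s: 8.55
tcp_pos: [0.5369, 0.063, 0.0314]
eef_rot: [-90.0, 0.0, -81.3]
wrist_force: [-0.3, 0.3, 0.8]
finger_gap: 0.701
```

```bash
python3 -c "
from h import *
s=manip.observe();print(s['time_s'],s['tcp_pos'],s['eef_rot'],s['wrist_force'],s['finger_gap']*94)
cv2.imwrite('pics/s6.png',cv2.resize(manip.read_camera('side')[150:300,180:340],None,fx=4,fy=4))
"
```

```text
8.55 [0.53690289 0.06295604 0.03141156] [-9.00007978e+01  4.63517880e-03 -8.12660381e+01] [-0.34973865  0.33458518  0.84953656] 65.88037361619438
```

View pics/s6.png

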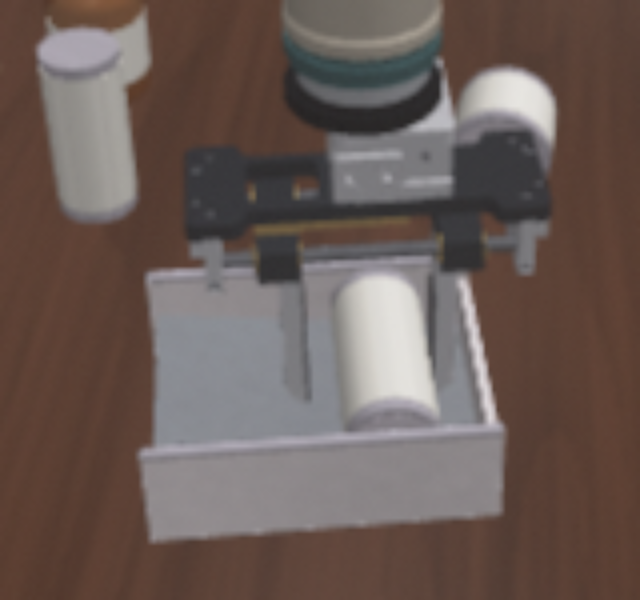

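The tin has rolled onto the front finger. Lifting straight up will let it roll the remaining way to the stop.

play_rows:
  steps: [0,-0.02,0,0,0,0,0.7,0,-0.05,0,0,0,0,0.7,0,-0.08,0,0,0,0,0.7,0,-0.11,0,0,0,0,0.7,0,-0.15,0,0,0,0,0.7,0,-0.22,0,0,0,0,0.7,0,-0.3,0,0,0,0,0.7,0,-0.38,0,0,0,0,0.7,0,-0.4,0,0,0,0,0.7,0,-0.4,0,0,0,0,0.7,0,-0.4,0,0,0,0,0.7,0,-0.4,0,0,0,0,0.7,0,-0.4,0,0,0,0,0.7,0,-0.4,0,0,0,0,0.7,0,-0.4,0,0,0,0,0.7]

```text
time_s: 10.1
tcp_pos: [0.5367, 0.063, 0.1908]
eef_rot: [-90.1, 0.0, -81.3]
wrist_force: [1.2, -0.2, -0.0]
finger_gap: 0.699
```

```bash
python3 -c "
from h import *
s=manip.observe();print(s['time_s'],s['tcp_pos'],s['wrist_force'],s['finger_gap']*94)
cv2.imwrite('pics/s7.png',cv2.resize(manip.read_camera('side')[130:300,180:340],None,fx=3.5,fy=3.5))
cv2.imwrite('pics/w7.png',manip.read_camera('wrist'))
a=np.radians(8.7);X=np.array([np.cos(a),np.sin(a),0]);Y=np.array([-X[1],X[0],0]);c=np.array([.5652,.065,0])
q=c-.06*X+[0,0,.042]
for y in(-.0575,0,.0575):print(proj('side',q+y*Y),(proj('side',q+y*Y)-[180,130])*3.5,proj('wrist',q+y*Y))
"
```

```text
10.1 [0.53665538 0.0629565  0.19084424] [ 1.17108817 -0.16692374 -0.03898027] 65.7407239012208
[283.26335227 224.40629982] [361.42173293 330.42204938] [246.07171356 256.02210645]
[285.95701576 241.00227142] [370.84955517 388.50794997] [244.90997691 200.66438709]
[288.93340061 259.34012189] [381.26690213 452.69042661] [243.6544634  140.83812204]
```

View pics/s7.png

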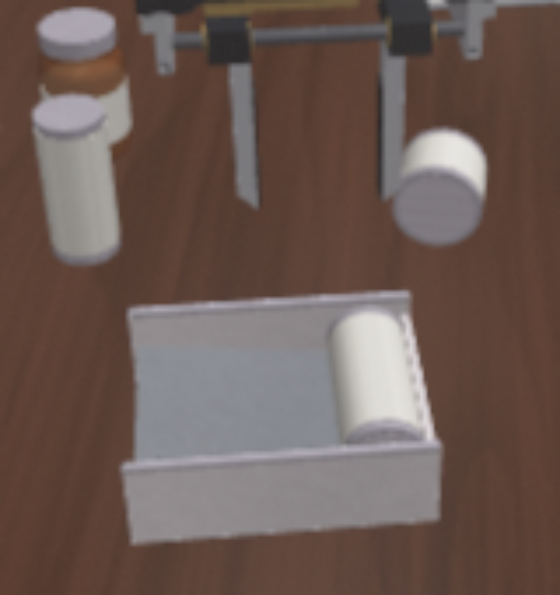

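View pics/w7.png

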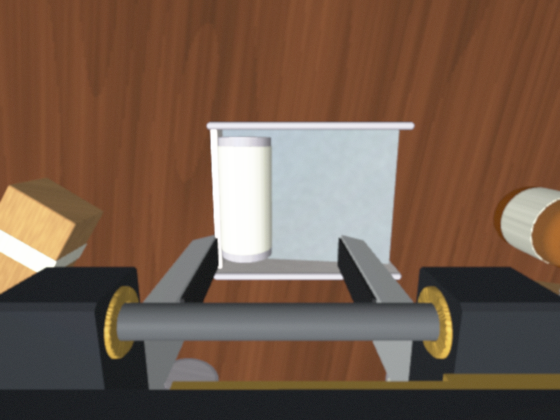

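Wrist view: the tin lies against the stop, centred at about (245,200), and the predicted seat is (245,201). I'll compare two frames to confirm it's at rest, check the short tin, then hand in.

```bash
python3 -c "
from h import *
a=cv2.imread('pics/w7.png');b=manip.read_camera('wrist');print('diff',cv2.absdiff(a,b)[130:265,215:275].mean(),cv2.absdiff(a,b)[130:265,215:275].max())
t=manip.read_camera('top');o=cv2.imread('pics/top0.png')
print('short tin diff',cv2.absdiff(t,o)[215:262,338:388].mean(),manip.observe()['time_s'])
print(manip.close_job())
"
```

```text
diff 0.6395884773662551 13
short tin diff 2.4032624113475176 10.3
the job is handed in; nothing more can be done
None
```

The long tin is lying across the empty rack's lane against the front stop, and I handed the job in at about 10.3 s of the 38 s allowed. No verdict is reported, so what follows is from my own checks.

- **Pick and place:** I gripped the tin at 20–25 N, with the opening reading 49–50 mm. I carried it over the short tin and lowered it in the lane until the vertical force went from about −2.5 N to +4 N, which showed floor contact. I then opened part way, lifted straight up, and it rolled to the stop.
- **Long tin:** The wrist picture shows its centre at about pixel (245, 200), against a predicted seat of (245, 201). It looks straight across the lane, and two frames about 0.15 s apart in the tin's region were nearly the same (mean difference 0.6 grey levels). The gripper is about 190 mm above the table and touches nothing.
- **Short tin:** Its patch in the top view differs from the first picture by a mean of 2.4 grey levels. I took that as unmoved, but did not measure its position again.
- **Disagreement:** The views placed the rack about 4 mm apart, across the lane (top against side) and along it (wrist against top). I centred the drop on the wrist view. When I predicted the seat pixel I had already shifted the rack position to fit that view, so the match is not fully independent.

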